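# Load two sample racks home on the analyser's loading deck

## Robot

A 6-joint arm with a two-finger parallel gripper is mounted at the origin on the work surface. World frame = base frame: x ahead of the robot, y to its left, z up, the work surface at z = 0. Lengths are in m, angles in degrees, forces in N, time in s.
With the tool pointing down it reaches from about 0.3 to 0.775 m from the base axis. Payload 14.6 kg.
Tool frame: the origin (TCP) lies midway between the tips of the shut fingers; the grasp point (between the pads) lies grip_depth behind it (grip_depth is the distance from the TCP to the grasp point, in m); z points along the fingers, y is the line along which they close (so a half turn about z gives the same grasp; the last joint's range is limited). The gripper opens to 85 mm and grips with 20 to 120 N. Pads are 22 mm wide; open, the fingers measure 114 mm over their backs; the gripper's body (76 mm by 85 mm) begins 54 mm behind the grasp point. The pads swing forward as they close: fully open they stand 13 mm farther back than shut.
Start: joints at [59.381, 17.183, 87.147, -0, 75.671, -3.816], TCP at [0.248, 0.491, 0.231] pointing down, gripper open.
Joint ranges: [-173.82, 173.82], [-45.26, 126.66], [13.44, 144.39], [-59.66, 239.66], [0, 175.72], [-146.38, 146.38]. Speed limits (degrees/s): [127.2, 127.2, 147.25, 180, 180, 180].

## Interface

Orientations are given as [roll, pitch, yaw] about the fixed x, y, z axes, in that order (R = Rz(yaw) Ry(pitch) Rx(roll)).
In Python, from cell import * gives the robot as it stands.
- The arm moves only by the tool play_rows, never from a script. Its argument "series" is one flat list of numbers, 7 for each row, row after row: the turn, a rotation vector about the tool's x, y, z in degrees, then the shift along the tool's x, y, z in m, then the finger opening in m, from 0 to 0.0854. In form: [wx, wy, wz, x, y, z, gripper, wx, wy, wz, x, y, z, gripper, ...]. A call has 1 to 20 rows; each row shifts and turns the commanded pose from where the row before left it, along the tool's axes as they then stand; what a row does not reach is not made up. A row lasts 1/8 s, in which the tool goes at most 62.5 mm and 10.7 degrees, less where a joint would pass 70% of its speed; a pose out of reach is approached as far as the arm can. A call with a gripper value outside its range is refused whole. The fingers move at their own pace and stop on an object; the grip force is fixed at half the most. Time passes only in rows, so rows that do not move let the fingers close. It gives the time, the measured TCP pose, the force, the opening and the grip force at its end, in the units of the state.
- observe(): the state, without advancing time (a new reading comes with each control period).
- snapshot(name): name is "scene" or "top"; returns a dict with "color" (400x640x3 uint8, red, green, blue), "depth" (400x640 float32, m along the optical axis (not along the pixel's ray), 0 where there is no reading), "K" (3x3 intrinsics, pixels), "origin" and "attitude" of the camera in the world. Camera axes: x right, y up, looking along -z (the intrinsics and any distortion apply to the point x, -y, -z); pixel columns grow to the right and rows downward; lengths in m; the calibration is good to about 2 mm. A picture is of the moment at which its call begins.
- close_job(): hands the job in; it is judged then, once.
The state is a dict: "time_s": time; "joint_positions": joint angles; "joint_velocities": joint speeds; "joint_efforts": joint torques, N m; "ee_pos": TCP position; "orientation": TCP orientation; "contact_force": force on the tool from outside, world axes, zero at the start; "ft_torque": the same for the moment, N m; "grip_width": finger opening in m; "finger_force": force on a finger pad.
Only numpy, scipy, OpenCV 4.12 (cv2) and the standard library are available. Lean on these libraries where they do the work, as an engineer would, in place of code of your own. Each camera call takes 0.05 s, during which the arm holds its last target. There are 200 camera calls.

## Task

Load both sample racks into the analyser's loading deck, cups or tubes going in first and the grip fin trailing, standing upright: the rack with the three wide cups in the far lane (the one farther from the robot), the rack with the five slim tubes in the near lane. Push each one fully home under the clear hood, so that its nose is flush against the rear stop and its far long side lies flush along its lane's fence, and let go. Keep the racks upright all the while and leave the bottle, the spare cup and the pen pot where they stand.

Things in the scene. Friction and masses are not known exactly. Their poses are not given: they have to be found in the camera images.
- deck: Fixed loading deck before a white sampler module. Grey plate 170 (x) x 330 (y) x 8 thick; origin: centre of its underside, on the bench; z up, y towards the rear stop and module, x away from the robot. Two fences along y (y = -160 to 160), tops 26 above the bench: far one at x = 75 to 85, near one at x = 7 to 15. Rear stop bar across, face at y = 150, top 40 above the bench.
- far_corner (a point): Corner of the far lane (60 wide, deck x = 15 to 75), at deck (75, 150), on the plate's top, 8 above the bench: the rear stop's face meets the -x face of the far fence, which is this lane's fence. Axes as the deck's. The cup rack home has its origin at (-20, -80, 0) from here.
- near_corner (a point): Corner of the near lane (deck x = 7 down to the plate's open edge at x = -85), at deck (7, 150), on the plate's top, 8 above the bench: the rear stop's face meets the -x face of the near fence, which is this lane's fence. Axes as the deck's. The tube rack home has its origin at (-20, -80, 0) from here.
- hood_edge (a point): Middle of the lower front edge of the clear rigid hood, at deck (0, -35), 175 above the bench. The hood is a level sheet 6 thick, 230 wide (x), from here to the module 203 behind (y), open below at front and sides. Racks home have their tails 25 inside this edge: a vertical gripper cannot reach them; one leaning 30 to 45 degrees, fingers pointing down and to deck +y, can.
- cup_rack: Rack with three wide white cups fast on it, 33 dia, tops at 82, from y = -27 to 79. Black base bar 160 long (y) x 40 wide (x) x 36 high, 200 to 350 g. Origin: centre of the underside, z up, +y to the nose (goes in first); the tail end (-y) is bare. On it an upright fin to grip across x: 28 long (y), 14 thick (x), middle at y = -56, from 36 to 76 above the underside.
- tube_rack: Rack with five slim capped tubes fast on it, caps 17 dia, tops at 94, from y = -23 to 75. Black base bar 160 long (y) x 40 wide (x) x 36 high, 200 to 350 g. Origin: centre of the underside, z up, +y to the nose (goes in first); the tail end (-y) is bare. On it an upright fin to grip across x: 28 long (y), 14 thick (x), middle at y = -56, from 36 to 76 above the underside.
- cup_fin (a point): Middle of the top of the cup rack's fin, 56 behind the rack's origin and 76 above its underside.
- tube_fin (a point): Middle of the top of the tube rack's fin, 56 behind the rack's origin and 76 above its underside.
- bottle: round white bottle with black cap, 56 dia, 150 tall, 400 g, standing close beside the far edge of the deck; origin centre of the underside. Bystander.
- spare_cup: empty white cup, 60 dia, 50 tall, 60 g, standing between the racks and the deck; origin centre of the underside. Bystander.
- pen_pot: white pot, 60 dia, 85 tall, with three pens reaching to 145, 250 g; origin centre of the underside. Bystander.
Things that resemble listed ones, but are neither listed nor needed, are in the scene too. What is shaped like the cup_rack but yellow is not meant.

How it is judged:
By the outcome, as a careful person would: the job done as asked, in the order asked, and still so for the second after the job is handed in, with the robot touching nothing.
It also fails if it takes over 72 s, if anything falls off the work surface, if the arm or the gripper's body presses on something with over 40 N, if the wrist force passes 120 N, or if a joint passes its speed limit or range.

## Working session

There is one attempt and no reset: what is moved stays moved. The work goes in short steps, Python scripts to look and compute and a tool call to move; the robot and the scene stay as the last step left them, time stands still between calls to the robot, and variables do not carry over. Pictures are saved under pics/ and viewed, at most 10 in all, crops included, and the job is handed in when it is done.

Besides the shell and the picture viewer there is one more tool, called after "Request:" by a JSON object that holds its "fn" and its "kwargs", one argument or row to a line. play_rows: Moves the arm, as the interface text tells. Its arguments: {"type":"object","properties":{"series":{"type":"array"}},"required":["series"]}

```bash
mkdir -p pics; ls
python3 - <<'E'
from cell import *
import cv2,numpy as np,pickle
print(observe())
for n in("scene","top"):
    s=snapshot(n); pickle.dump(s,open(f"{n}.pkl","wb")); cv2.imwrite(f"pics/{n}0.png",s["color"][:,:,::-1]); print(n,s["K"],s["origin"],s["attitude"],s.keys())
E
```

```text
pics
{'time_s': 0.0, 'joint_positions': array([ 5.93810405e+01,  1.72164145e+01,  8.71819586e+01,  1.54158301e-03,
        7.56696312e+01, -3.81440137e+00]), 'joint_velocities': array([-0.07338083,  0.05416373,  0.02248962,  0.06538801, -0.02018915,
        0.03821116]), 'joint_efforts': array([ 1.41342374e-03, -5.43502808e+01, -3.61799240e+01, -7.62294121e-06,
        3.93235852e-03,  5.28642197e-07]), 'ee_pos': array([0.24788267, 0.4907025 , 0.23070154]), 'orientation': array([-1.79932246e+02, -6.01381875e-03,  1.53195056e+02]), 'contact_force': array([-0.04242727, -0.0643369 , -0.21380336]), 'ft_torque': array([0.03570946, 0.00602728, 0.02046351]), 'finger_force': 0.0, 'grip_width': 0.08550316850418989}
scene [[369.38518034   0.         318.38608973]
 [  0.         369.38518034 196.68160566]
 [  0.           0.           1.        ]] [ 1.13231892 -0.70069729  0.97287789] [44.83782006  0.99487022 42.67532576] dict_keys(['color', 'depth', 'K', 'origin', 'attitude'])
top [[455.47701592   0.         322.99366534]
 [  0.         455.47701592 197.52531381]
 [  0.           0.           1.        ]] [ 0.37971396 -0.10189438  1.51744403] [  6.09022677   1.32232954 -91.62657382] dict_keys(['color', 'depth', 'K', 'origin', 'attitude'])
```

View pics/scene0.png

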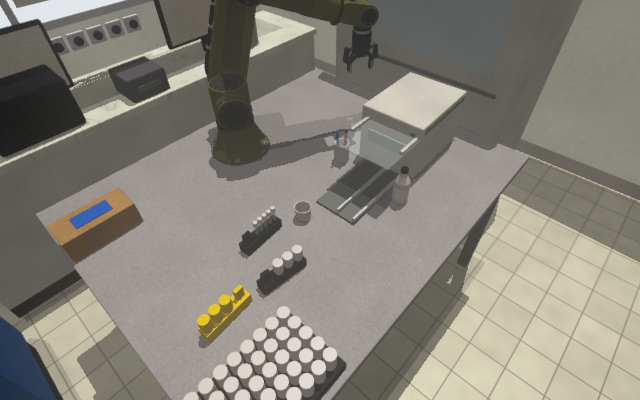

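View pics/top0.png

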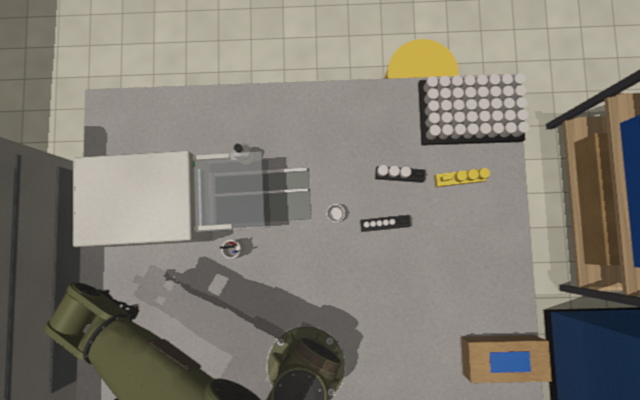

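The overview shows the deck at top-image (195-310, 155-225), the cup rack at (400,173), the tube rack at (385,223), the spare cup at (337,213), the pot at (232,248) and the bottle at (239,150). The yellow rack is the decoy. Next I'll measure using the point cloud and a crop.

```bash
cat > h.py <<'E'
import numpy as np,cv2,pickle
from scipy.spatial.transform import Rotation as R
def cloud(s):
    K=s["K"];d=s["depth"];v,u=np.mgrid[:d.shape[0],:d.shape[1]]
    p=np.stack([(u-K[0,2])/K[0,0]*d,-(v-K[1,2])/K[1,1]*d,-d],-1)
    return p@R.from_euler('xyz',s["attitude"],degrees=True).as_matrix().T+s["origin"]
def ray(s,u,v,z):
    K=s["K"];r=R.from_euler('xyz',s["attitude"],degrees=True).as_matrix()@np.array([(u-K[0,2])/K[0,0],-(v-K[1,2])/K[1,1],-1])
    return s["origin"]+r*(z-s["origin"][2])/r[2]
def project(s,P):
    q=(np.atleast_2d(P)-s["origin"])@R.from_euler('xyz',s["attitude"],degrees=True).as_matrix()
    K=s["K"];return np.stack([K[0,2]-K[0,0]*q[:,0]/q[:,2],K[1,2]+K[1,1]*q[:,1]/q[:,2]],-1)
E
python3 - <<'E'
from h import *
s=pickle.load(open("top.pkl","rb"));P=cloud(s)
print("bench z",np.median(P[290:330,420:450,2]))
for n,(u0,u1,v0,v1) in dict(cup=(365,432,155,190),tube=(350,418,205,238),spare=(322,352,198,228),pot=(212,250,232,265),bottle=(226,256,138,168)).items():
    q=P[v0:v1,u0:u1].reshape(-1,3);q=q[(q[:,2]>.015)&(q[:,2]<.3)]
    print(n,len(q),q.min(0).round(3),q.max(0).round(3))
    if n in("cup","tube"):
        for lo,hi in((.028,.044),(.065,.1)):
            b=q[(q[:,2]>lo)&(q[:,2]<hi)];r=cv2.minAreaRect((b[:,:2]*1000).astype(np.float32));print(lo,len(b),np.median(b[:,2]).round(4),r)
        
q=P[150:235,190:315].reshape(-1,3)
h=np.histogram(q[:,2],bins=np.arange(-.01,.3,.01));print([(round(a,2),b) for a,b in zip(h[1],h[0]) if b>10])
for n,r in dict(a=(180,320,140,240),b=(310,440,140,240)).items():
    c=s["color"][r[2]:r[3],r[0]:r[1],::-1];k=5.7
    cv2.imwrite(f"pics/crop{n}.png",cv2.resize(c,None,fx=k,fy=k,interpolation=cv2.INTER_CUBIC))
E
```

```text
bench z 0.00030456758664076933
cup 654 [ 0.583 -0.407  0.016] [ 0.637 -0.244  0.09 ]
0.028 269 0.0361 ((610.745361328125, -325.90130615234375), (161.05609130859375, 40.68751907348633), 84.26942443847656)
0.065 313 0.0808 ((610.9031982421875, -320.92755126953125), (147.05943298339844, 31.531829833984375), 83.69364166259766)
tube 610 [ 0.426 -0.349  0.018] [ 0.474 -0.19   0.102]
0.028 420 0.0364 ((450.32879638671875, -269.85675048828125), (40.126312255859375, 159.27639770507812), 4.193981170654297)
0.065 164 0.0921 ((449.8896789550781, -267.82879638671875), (15.578514099121094, 143.37686157226562), 4.109031677246094)
spare 118 [ 0.459 -0.136  0.016] [ 0.515 -0.081  0.057]
pot 281 [0.351 0.193 0.015] [0.409 0.253 0.146]
bottle 609 [0.62  0.124 0.04 ] [0.716 0.213 0.2  ]
[(np.float64(-0.01), np.int64(1268)), (np.float64(0.0), np.int64(2749)), (np.float64(0.01), np.int64(632)), (np.float64(0.02), np.int64(226)), (np.float64(0.03), np.int64(27)), (np.float64(0.1), np.int64(12)), (np.float64(0.11), np.int64(11)), (np.float64(0.14), np.int64(11)), (np.float64(0.17), np.int64(1827)), (np.float64(0.18), np.int64(3203)), (np.float64(0.19), np.int64(355)), (np.float64(0.2), np.int64(98)), (np.float64(0.21), np.int64(73)), (np.float64(0.22), np.int64(38))]
```

View pics/cropa.png

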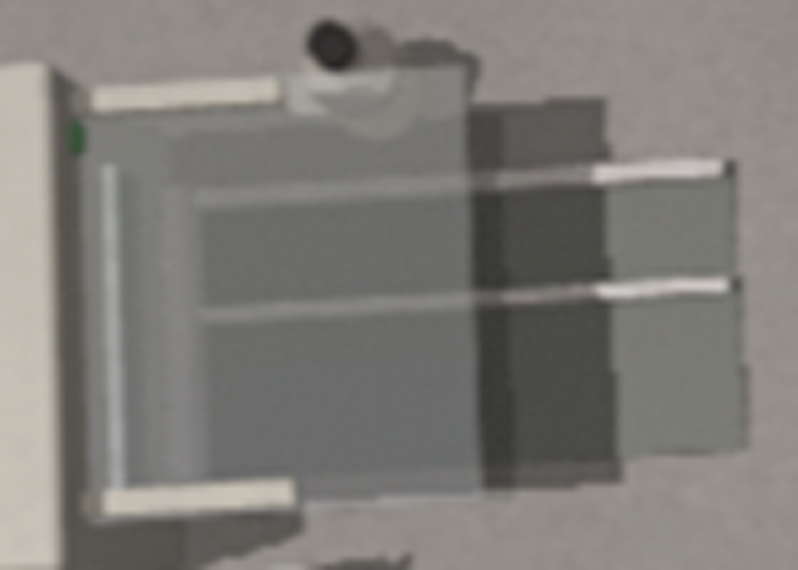

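View pics/cropb.png

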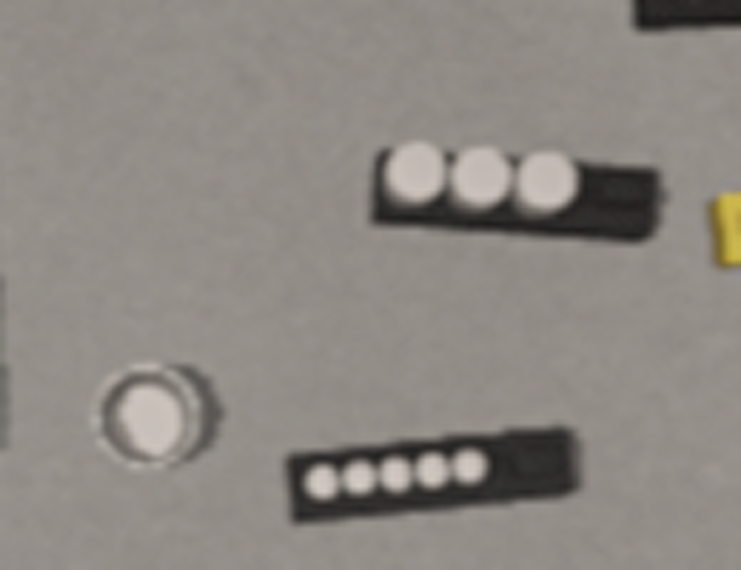

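Crop a shows the fence tops: the far one runs (195,198)→(727,168) and the near one (205,315)→(733,285). The plate's front edge runs from about (737,160) to (748,450), and the hood's front edge from (465,65) to (482,493). Crop b shows both racks with their noses to the left (+y) and the spare cup at (150,415).

Run:
```python
from h import *
s=pickle.load(open("top.pkl","rb"));P=cloud(s);k=5.7
c=lambda x,y,z:ray(s,180+(x+.5)/k-.5,140+(y+.5)/k-.5,z)[:2].round(4)
for nm,z,l in(("far fence",.026,((195,198),(727,168))),("near",.026,((205,315),(733,285))),("plate",.008,((741,286),(748,450))),("hood",.178,((465,65),(482,493)))):
    a,b=c(*l[0],z),c(*l[1],z);d=a-b;print(nm,a,b,np.linalg.norm(d).round(4),np.degrees(np.arctan2(d[1],d[0])).round(2))
# depth fits
q=P[140:240,180:320].reshape(-1,3)
h=q[(q[:,2]>.168)&(q[:,2]<.19)&(q[:,1]<.2)];print("hood",cv2.minAreaRect((h[:,:2]*1000).astype(np.float32)),np.median(h[:,2]))
# front fence ends & plate
f=q[(q[:,2]>.019)&(q[:,2]<.033)&(q[:,1]<.06)]
for lo,hi in((.48,.56),(.56,.64)):
    g=f[(f[:,0]>lo)&(f[:,0]<hi)];
    if len(g)>5: print("fence",len(g),g.min(0),g.max(0),np.polyfit(g[:,1],g[:,0],1),np.median(g[:,2]))
```

```text
far fence [0.6287 0.2894] [ 0.6364 -0.0221] 0.3116 91.42
near [0.5597 0.2838] [ 0.5677 -0.0238] 0.3077 91.49
plate [ 0.5692 -0.0276] [ 0.4729 -0.0292] 0.0963 0.95
hood [0.6696 0.1064] [0.4442 0.1008] 0.2255 1.42
hood ((553.6099853515625, 152.17205810546875), (230.97384643554688, 96.52796173095703), 0.6876044869422913) 0.18095128514561543
fence 121 [ 0.56242611 -0.01671695  0.01924259] [0.63963284 0.05979636 0.03280425] [0.06988503 0.59992716] 0.025904120782721973
```

```bash
cat >> h.py <<'E'
def plan(pos,rpy,n,grip,state=None):
    """print n rows from the present TCP pose to pos, rpy: straight line, even turn"""
    from cell import observe
    o=observe() if state is None else state
    r0=R.from_euler('xyz',o["orientation"],degrees=True);w=(r0.inv()*R.from_euler('xyz',rpy,degrees=True)).as_rotvec(degrees=True)/n
    d=(np.array(pos)-o["ee_pos"])/n;r=r0;out=[]
    for i in range(n):
        out+=[*w.round(2),*r.inv().apply(d).round(4),grip];r=r*R.from_rotvec(w,degrees=True)
    print("[%s]"%", ".join("%g"%(x+0) for x in out))
E
python3 - <<'E'
import cell; print([ (k,getattr(cell,k)) for k in dir(cell) if k[0]!='_'][:40])
from h import *
# cup fin, check from depth
s=pickle.load(open("top.pkl","rb"));P=cloud(s).reshape(-1,3)
for c,yaw in(((.6107,-.3259),84.27),((.4503,-.2699),94.19)):
    a=np.radians(yaw);f=np.array(c)-.056*np.array([np.cos(a),np.sin(a)]);m=(abs(P[:,:2]-f).max(1)<.02)&(P[:,2]>.065);print(f,P[m].mean(0),P[m].min(0),P[m].max(0))
plan((.605,-.382,.2),(180,0,84.3),16,.05)
E
```

```text
[('IKError', <class 'cell.IKError'>), ('close_job', <function connect.<locals>.done at 0x7f7db0763740>), ('grip_depth', 0.0187), ('observe', <function make.<locals>.<lambda> at 0x7f7db07f0540>), ('snapshot', <function make.<locals>.drawn_camera at 0x7f7db07f0040>)]
[ 0.60510892 -0.38162019] [ 0.60430361 -0.38127472  0.07508207] [ 0.59748716 -0.39444949  0.06576488] [ 0.61066602 -0.36674645  0.08240136]
[ 0.45439159 -0.32575033] [ 0.45452239 -0.32624783  0.0747906 ] [ 0.44876123 -0.33924532  0.06576181] [ 0.46145379 -0.31218624  0.08193691]
[0, 0, 4.31, -0.0445, -0.0386, 0.002, 0.05, 0, 0, 4.31, -0.0473, -0.0352, 0.002, 0.05, 0, 0, 4.31, -0.0498, -0.0315, 0.002, 0.05, 0, 0, 4.31, -0.052, -0.0277, 0.0019, 0.05, 0, 0, 4.31, -0.054, -0.0237, 0.0019, 0.05, 0, 0, 4.31, -0.0556, -0.0196, 0.0019, 0.05, 0, 0, 4.31, -0.0569, -0.0154, 0.0019, 0.05, 0, 0, 4.31, -0.0579, -0.011, 0.0019, 0.05, 0, 0, 4.31, -0.0586, -0.0067, 0.0019, 0.05, 0, 0, 4.31, -0.0589, -0.0023, 0.0019, 0.05, 0, 0, 4.31, -0.0589, 0.0022, 0.0019, 0.05, 0, 0, 4.31, -0.0586, 0.0066, 0.0019, 0.05, 0, 0, 4.31, -0.0579, 0.011, 0.0019, 0.05, 0, 0, 4.31, -0.0569, 0.0153, 0.0019, 0.05, 0, 0, 4.31, -0.0556, 0.0195, 0.0019, 0.05, 0, 0, 4.31, -0.054, 0.0236, 0.0019, 0.05]
```

Request:
{"fn": "play_rows", "kwargs": {
  "series": [0,0,4.31,-0.044,-0.039,-0.02,0.05,0,0,4.31,-0.047,-0.035,-0.01,0.05,0,0,4.31,-0.05,-0.0315,0,0.05,0,0,4.31,-0.052,-0.028,0,0.05,0,0,4.31,-0.054,-0.024,0,0.05,0,0,4.31,-0.0556,-0.02,0,0.05,0,0,4.31,-0.057,-0.015,0,0.05,0,0,4.31,-0.058,-0.011,0,0.05,0,0,4.31,-0.0586,-0.007,0,0.05,0,0,4.31,-0.059,-0.002,0,0.05,0,0,4.31,-0.059,0.002,0,0.05,0,0,4.31,-0.0586,0.0066,0,0.05,0,0,4.31,-0.058,0.011,0,0.05,0,0,4.31,-0.057,0.015,0.02,0.05,0,0,4.31,-0.0556,0.0195,0.02,0.05,0,0,4.31,-0.054,0.0236,0.02,0.05,0,0,0,0,0,0,0.05]
}}

```text
time_s: 2.22
ee_pos: [0.6024, -0.3859, 0.195]
orientation: [-179.6, -0.2, 84.0]
contact_force: [-0.1, -0.5, 0.2]
grip_width: 0.05
finger_force: 0.0
```

Run:
```python
from h import *
plan((.6051,-.3815,.12),(180,0,84.27),6,.05)
```

```text
[-0.07, -0.03, -0.04, 0.0007, 0.0005, 0.0125, 0.05, -0.07, -0.03, -0.04, 0.0007, 0.0004, 0.0125, 0.05, -0.07, -0.03, -0.04, 0.0007, 0.0004, 0.0125, 0.05, -0.07, -0.03, -0.04, 0.0008, 0.0004, 0.0125, 0.05, -0.07, -0.03, -0.04, 0.0008, 0.0004, 0.0125, 0.05, -0.07, -0.03, -0.04, 0.0008, 0.0004, 0.0125, 0.05]
```

Request:
{"fn": "play_rows", "kwargs": {
  "series": [-0.1,0,-0.04,0.001,0.0005,0.025,0.05,-0.1,0,-0.04,0.001,0.0005,0.025,0.05,-0.1,0,-0.04,0.001,0.0005,0.025,0.05,-0.1,0,-0.04,0.001,0.0005,0.025,0.05,0,0,-0.04,0.0005,0.0005,0.025,0.05,0,0,-0.04,0,0.0005,0.02,0.05,0,0,0,0,0,0.007,0.05,0,0,0,0,0,0,0.05]
}}

```text
time_s: 3.22
ee_pos: [0.6075, -0.379, 0.0495]
orientation: [179.6, 0.0, 84.5]
contact_force: [-0.3, 0.0, -0.1]
grip_width: 0.0497
finger_force: 0.0
```

Request:
{"fn": "play_rows", "kwargs": {
  "series": [0.3,0,0,-0.002,-0.0022,0.003,0.05,0,0,0,0,0,0.0035,0.05,0,0,0,0,0,0,0.0,0,0,0,0,0,0,0.0,0,0,0,0,0,0,0.0,0,0,0,0,0,0,0.0]
}}

```text
time_s: 3.98
ee_pos: [0.6052, -0.3809, 0.043]
orientation: [179.9, 0.0, 84.5]
contact_force: [0.7, -0.3, 0.3]
grip_width: 0.0135
finger_force: 59.8
```

Run:
```python
from cell import *
o=observe(); print(o["ee_pos"],o["orientation"],o["grip_width"],o["finger_force"],o["contact_force"])
```

```text
[ 0.60518637 -0.38089099  0.04296626] [1.79886222e+02 1.11746559e-02 8.44798961e+01] 0.013488610297955296 59.83832001686096 [ 0.70983271 -0.32354326  0.31506461]
```

Request:
{"fn": "play_rows", "kwargs": {
  "series": [0,0,0,0,0,-0.01,0,0,0,0,0,0,-0.02,0,0,0,0,0,0,-0.025,0,0,0,0,0,0,-0.005,0,0,0,0,0,0,0,0]
}}

```text
time_s: 4.6
ee_pos: [0.605, -0.3808, 0.103]
orientation: [179.9, 0.0, 84.5]
contact_force: [0.1, 1.4, -3.2]
grip_width: 0.0131
finger_force: 59.5
```

Run:
```python
from h import *
plan((.607,.0413,.103),(180,0,91.43),13,0)
```

```text
[0.01, 0, -0.53, 0.0323, -0.003, 0, 0, 0.01, 0, -0.53, 0.0324, -0.0027, 0, 0, 0.01, 0, -0.53, 0.0324, -0.0024, 0, 0, 0.01, 0, -0.53, 0.0324, -0.0021, 0, 0, 0.01, 0, -0.53, 0.0324, -0.0018, 0, 0, 0.01, 0, -0.53, 0.0324, -0.0015, 0, 0, 0.01, 0, -0.53, 0.0325, -0.0012, 0, 0, 0.01, 0, -0.53, 0.0325, -0.0009, 0, 0, 0.01, 0, -0.53, 0.0325, -0.0005, 0, 0, 0.01, 0, -0.53, 0.0325, -0.0002, 0, 0, 0.01, 0, -0.53, 0.0325, 0.0001, 0, 0, 0.01, 0, -0.53, 0.0325, 0.0004, 0, 0, 0.01, 0, -0.53, 0.0325, 0.0007, 0, 0]
```

Request:
{"fn": "play_rows", "kwargs": {
  "series": [0,0,-0.53,0.015,-0.0015,0,0,0,0,-0.53,0.0275,-0.0025,0,0,0,0,-0.53,0.0325,-0.0025,0,0,0,0,-0.53,0.0325,-0.002,0,0,0,0,-0.53,0.0325,-0.002,0,0,0,0,-0.53,0.0325,-0.0015,0,0,0,0,-0.53,0.0325,-0.001,0,0,0,0,-0.53,0.0325,-0.001,0,0,0,0,-0.53,0.0325,-0.0005,0,0,0,0,-0.53,0.0325,0,0,0,0,0,-0.53,0.0325,0,0,0,0,0,-0.53,0.0325,0.0005,0,0,0,0,-0.57,0.0325,0.0005,0,0,0,0,0,0.018,0,0,0,0,0,0,0.005,0,0,0,0,0,0,0,0,0,0,0,0,0,0,0,0,0]
}}

```text
time_s: 6.72
ee_pos: [0.6061, 0.0417, 0.1026]
orientation: [179.9, 0.0, 91.3]
contact_force: [-0.6, -1.3, -3.0]
grip_width: 0.0128
finger_force: 59.4
```

Run:
```python
from h import *
from cell import *
plan((.607,.0413,.056),(180,0,91.43),4,0)
s=snapshot("top");s2=snapshot("scene")
a=cv2.resize(s["color"][140:240,230:390,::-1],None,fx=3.5,fy=3.5,interpolation=cv2.INTER_CUBIC)
b=cv2.resize(s2["color"][110:230,280:440,::-1],None,fx=3.5,fy=3.5*.0+2,interpolation=cv2.INTER_CUBIC) if 0 else cv2.resize(s2["color"][110:180+20,280:440,::-1],(560,315*0+240),interpolation=cv2.INTER_CUBIC)
cv2.imwrite("pics/c1.png",np.vstack([a,b]))
```

```text
[0.02, 0, -0.02, -0.0001, 0.0002, 0.0117, 0, 0.02, 0, -0.02, -0.0001, 0.0002, 0.0117, 0, 0.02, 0, -0.02, -0.0001, 0.0002, 0.0117, 0, 0.02, 0, -0.02, -0.0001, 0.0002, 0.0117, 0]
```

View pics/c1.png

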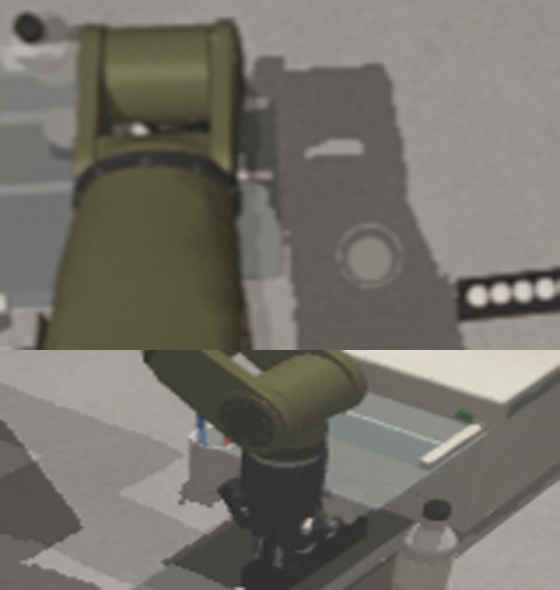

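The arm hides the lane from above. The scene view shows the rack level between the fences, with its bar at (310,560). I'll lower it now.

Request:
{"fn": "play_rows", "kwargs": {
  "series": [0,0,-0.1,0,0.0005,0.012,0,0,0,0,0,0.0,0.015,0,0,0,0,0,0,0.015,0,0,0,0,0,0,0.006,0,0,0,0,0,0,0.0015,0,0,0,0,0,0,0,0]
}}

```text
time_s: 7.58
ee_pos: [0.6069, 0.0427, 0.0535]
orientation: [179.9, 0.0, 91.5]
contact_force: [0.9, -0.4, -2.7]
grip_width: 0.0134
finger_force: 59.3
```

Request:
{"fn": "play_rows", "kwargs": {
  "series": [0,0,0,0,0,0.0015,0,0,0,0,0,0,0.001,0,0,0,0,0,0,0.0005,0,0,0,0,0,0,0,0]
}}

```text
time_s: 8.07
ee_pos: [0.607, 0.0426, 0.0508]
orientation: [179.9, 0.0, 91.5]
contact_force: [-1.4, -0.9, 6.1]
grip_width: 0.0132
finger_force: 60.5
```

```bash
cat >> h.py <<'E'
def lean(yaw,th): return (R.from_euler('xyz',[180,0,yaw],degrees=True)*R.from_euler('y',th,degrees=True)).as_euler('xyz',degrees=True)
E
python3 - <<'E'
from h import *
from cell import *
o=observe();o["ee_pos"]=o["ee_pos"]+[0,0,.07]
plan((.6067,.0523,.13),lean(91.43,47),5,.05,o)
E
```

```text
[0.02, 9.4, 0.03, 0.0019, 0, -0.0018, 0.05, 0.02, 9.4, 0.03, 0.0022, 0, -0.0015, 0.05, 0.02, 9.4, 0.03, 0.0024, 0, -0.0011, 0.05, 0.02, 9.4, 0.03, 0.0026, 0, -0.0007, 0.05, 0.02, 9.4, 0.03, 0.0027, 0, -0.0003, 0.05]
```

Request:
{"fn": "play_rows", "kwargs": {
  "series": [0,0,0,0,0,0,0.05,0,0,0,0,0,0,0.05,0,0,0,0,0,-0.02,0.05,0,0,0,0,0,-0.05,0.05,0,0,0,0,0,0,0.05]
}}

```text
time_s: 8.7
ee_pos: [0.6086, 0.0427, 0.1256]
orientation: [179.4, 0.0, 91.5]
contact_force: [1.1, -0.3, 0.2]
grip_width: 0.0502
finger_force: 0.0
```

Request:
{"fn": "play_rows", "kwargs": {
  "series": [0,9.4,0,0.002,0,-0.002,0.05,0,9.4,0,0.002,0,-0.0015,0.05,0,9.4,0,0.0025,0,-0.001,0.05,0,9.4,0,0.0025,0,-0.001,0.05,0,9.4,0,0.003,0,0,0.05,0,0,0,0,0,0,0.05,0,0,0,0,0,0,0.05]
}}

```text
time_s: 9.57
ee_pos: [0.6065, 0.0527, 0.1301]
orientation: [179.8, -46.8, 91.7]
contact_force: [-0.1, 0.2, 0.9]
grip_width: 0.0501
finger_force: 0.0
```

Run:
```python
from h import *
from cell import *
o=observe(); print(o["joint_positions"].round(1))
plan((.6067,.0523,.0615),lean(91.43,47),6,.05)
s=snapshot("top")
cv2.imwrite("pics/c2.png",cv2.resize(s["color"][140:230,200:340,::-1],None,fx=5,fy=5,interpolation=cv2.INTER_CUBIC))
```

```text
[-15.   37.3  83.   45.2  80.3 -33. ]
[0, 0.04, 0.03, -0.0084, 0, 0.0078, 0.05, 0, 0.04, 0.03, -0.0084, 0, 0.0078, 0.05, 0, 0.04, 0.03, -0.0084, 0, 0.0078, 0.05, 0, 0.04, 0.03, -0.0084, 0, 0.0078, 0.05, 0, 0.04, 0.03, -0.0084, 0, 0.0078, 0.05, 0, 0.04, 0.03, -0.0084, 0, 0.0078, 0.05]
```

View pics/c2.png

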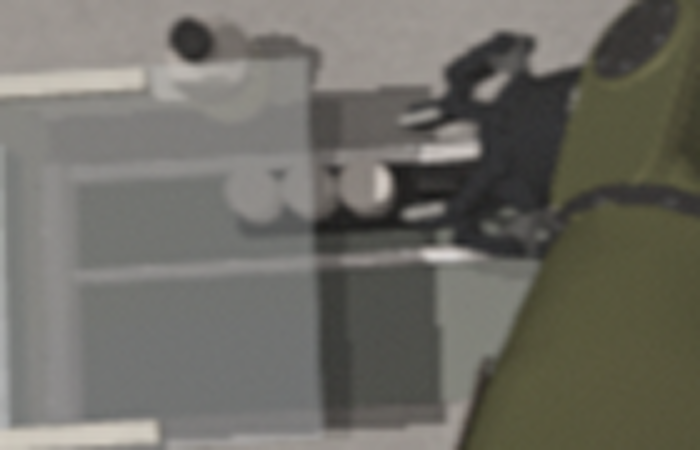

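The cup rack stands in the far lane, parallel to the fences, with its cups at (250-365,190). The leaning gripper straddles the fin at about (430,190).

Request:
{"fn": "play_rows", "kwargs": {
  "series": [0,0,0,-0.0085,0,0.008,0.05,0,0,0,-0.0085,0,0.008,0.05,0,0,0,-0.0085,0,0.008,0.05,0,0,0,-0.0085,0,0.008,0.05,0,0,0,-0.0085,0,0.008,0.05,0,0.2,0.1,-0.008,0,0.007,0.05,0,0,0,0,0,0,0.05,0,0,0,0,0,0,0,0,0,0,0,0,0,0,0,0,0,0,0,0,0,0,0,0,0,0,0,0]
}}

```text
time_s: 11.0
ee_pos: [0.6067, 0.0523, 0.0612]
orientation: [179.9, -47.2, 91.5]
contact_force: [0.4, -1.4, 4.6]
grip_width: 0.0134
finger_force: 59.1
```

Request:
{"fn": "play_rows", "kwargs": {
  "series": [0,0,0,0.0035,0,0.0037,0,0,0,0,0.0068,0,0.0073,0,0,0,0,0.0068,0,0.0073,0,0,0,0,0.0068,0,0.0073,0,0,0,0,0.0068,0,0.0073,0,0,0,0,0.0068,0,0.0073,0,0,0,0,0.0068,0,0.0073,0,0,0,0,0.0068,0,0.0073,0,0,0,0,0.0068,0,0.0073,0,0,0,0,0.0035,0,0.0037,0,0,0,0,0,0,0,0]
}}

```text
time_s: 12.38
ee_pos: [0.6041, 0.1431, 0.0612]
orientation: [179.9, -47.2, 91.5]
contact_force: [2.8, 4.9, 4.3]
grip_width: 0.0131
finger_force: 58.4
```

Request:
{"fn": "play_rows", "kwargs": {
  "series": [0,0,0,0,0.001,0,0,0,0,0,0,0.001,0,0,0,0,0,0,0,0,0]
}}

```text
time_s: 12.75
ee_pos: [0.6055, 0.1429, 0.0612]
orientation: [-179.9, -47.3, 91.5]
contact_force: [-5.5, 1.8, 8.6]
grip_width: 0.0129
finger_force: 59.3
```

Request:
{"fn": "play_rows", "kwargs": {
  "series": [0,0,0,0,0.001,0,0,0,0,0,0,0,0,0]
}}

```text
time_s: 13.0
ee_pos: [0.6066, 0.1428, 0.0612]
orientation: [-179.9, -47.3, 91.5]
contact_force: [-5.4, 1.4, 8.3]
grip_width: 0.013
finger_force: 59.3
```

Request:
{"fn": "play_rows", "kwargs": {
  "series": [0,0,0,0,0.001,0,0,0,0,0,0,0,0,0]
}}

```text
time_s: 13.25
ee_pos: [0.6075, 0.1428, 0.0612]
orientation: [-179.9, -47.2, 91.5]
contact_force: [-4.8, 0.4, 9.6]
grip_width: 0.0129
finger_force: 59.5
```

Request:
{"fn": "play_rows", "kwargs": {
  "series": [0,0,0,0,0.001,0,0,0,0,0,0,0,0,0]
}}

```text
time_s: 13.5
ee_pos: [0.6086, 0.1427, 0.0612]
orientation: [-179.9, -47.2, 91.5]
contact_force: [-5.1, -0.9, 8.3]
grip_width: 0.0132
finger_force: 59.7
```

Request:
{"fn": "play_rows", "kwargs": {
  "series": [0,0,0,0,0.001,0,0,0,0,0,0,0,0,0]
}}

```text
time_s: 13.75
ee_pos: [0.609, 0.1427, 0.0613]
orientation: [-179.8, -47.3, 91.5]
contact_force: [-10.4, -2.6, 12.1]
grip_width: 0.0133
finger_force: 60.3
```

Request:
{"fn": "play_rows", "kwargs": {
  "series": [0,0,0,0,0.001,0,0,0,0,0,0,0,0,0]
}}

```text
time_s: 14.0
ee_pos: [0.6093, 0.1427, 0.0614]
orientation: [-179.7, -47.3, 91.4]
contact_force: [-17.7, -5.3, 16.5]
grip_width: 0.0126
finger_force: 61.2
```

Request:
{"fn": "play_rows", "kwargs": {
  "series": [0,0,0,0.0034,0,0.0036,0,0,0,0,0.0034,0,0.0036,0,0,0,0,0,0,0,0]
}}

```text
time_s: 14.38
ee_pos: [0.6092, 0.1504, 0.0614]
orientation: [-179.7, -47.2, 91.4]
contact_force: [-23.6, -26.7, 21.5]
grip_width: 0.0134
finger_force: 63.9
```

Request:
{"fn": "play_rows", "kwargs": {
  "series": [0,0,0,0.0007,-0.0005,-0.0007,0,0,0,0,0.002,0,0.0022,0,0,0,0,0.002,0,0.0022,0,0,0,0,0,0,0,0]
}}

```text
time_s: 14.88
ee_pos: [0.6088, 0.1572, 0.0613]
orientation: [-179.7, -47.2, 91.3]
contact_force: [-12.9, -13.5, 8.9]
grip_width: 0.0131
finger_force: 61.2
```

Request:
{"fn": "play_rows", "kwargs": {
  "series": [0,0,0,0.0014,0,0.0015,0,0,0,0,0.0014,0,0.0015,0,0,0,0,0,0,0,0]
}}

```text
time_s: 15.25
ee_pos: [0.6087, 0.1612, 0.0614]
orientation: [-179.7, -47.1, 91.3]
contact_force: [-13.5, -15.2, 9.3]
grip_width: 0.0128
finger_force: 61.4
```

Request:
{"fn": "play_rows", "kwargs": {
  "series": [0,0,0,0.0014,0,0.0015,0,0,0,0,0,0,0,0]
}}

```text
time_s: 15.5
ee_pos: [0.6086, 0.1632, 0.0614]
orientation: [-179.7, -47.1, 91.3]
contact_force: [-12.7, -15.1, 8.7]
grip_width: 0.0133
finger_force: 61.5
```

Request:
{"fn": "play_rows", "kwargs": {
  "series": [0,0,0,0.0014,0,0.0015,0,0,0,0,0,0,0,0]
}}

```text
time_s: 15.75
ee_pos: [0.6086, 0.1653, 0.0614]
orientation: [-179.7, -47.1, 91.3]
contact_force: [-14.4, -15.8, 9.2]
grip_width: 0.0132
finger_force: 61.5
```

Request:
{"fn": "play_rows", "kwargs": {
  "series": [0,0,0,0.0014,0,0.0015,0,0,0,0,0,0,0,0]
}}

```text
time_s: 16.0
ee_pos: [0.6086, 0.1664, 0.0614]
orientation: [-179.7, -47.1, 91.3]
contact_force: [-16.2, -24.5, 10.8]
grip_width: 0.013
finger_force: 62.4
```

Run:
```python
from h import *
from cell import *
s=snapshot("top");s2=snapshot("scene")
a=cv2.resize(s["color"][150:190,190:290,::-1],(780,312),interpolation=cv2.INTER_CUBIC)
b=cv2.resize(s2["color"][120:190,330:500,::-1],(680,280),interpolation=cv2.INTER_CUBIC)
b=np.pad(b,((0,0),(0,100),(0,0)))
cv2.imwrite("pics/c3.png",np.vstack([a,b]))
```

```text
(no output)
```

View pics/c3.png

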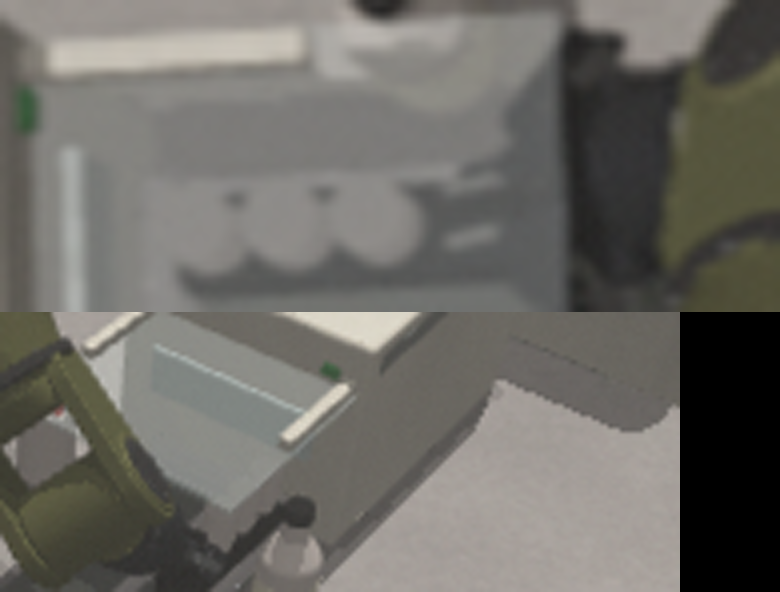

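Run:
```python
from h import *
s=pickle.load(open("top.pkl","rb"))
def D(x,y,z,o=(.5526,.136),yaw=1.43):
    a=np.radians(yaw);return [o[0]+x*np.cos(a)-y*np.sin(a),o[1]+x*np.sin(a)+y*np.cos(a),z]
for n,p in dict(stop_far=D(.075,.15,.04),stop_near=D(-.08,.15,.04),hood=D(0,-.035,.181),nosetop_near=D(.035,.15,.044),nosetop_far=D(.075,.15,.044)).items():
    u,v=project(s,p)[0];print(n,round(u,1),round(v,1),"c3",((u-190+.5)*7.8-.5).round(),((v-150+.5)*7.8-.5).round(), "cropa",((u-180+.5)*5.7).round(),((v-140+.5)*5.7).round())
for u,v in((178,272),(188,285),(195,295)):print(ray(s,190+u/7.8-.5,150+v/7.8-.5,.044))
g=pickle.load(open("top.pkl","rb"))["color"][150:225,195:232].astype(int).sum(2)//3
for r in(185,200,205):print(r,g[r-150])
from cell import *
g=snapshot("top")["color"][150:225,195:232].astype(int).sum(2)//3
for r in(180,184,186,205):print(r,g[r-150])
```

```text
stop_far 213.2 175.1 c3 184.0 199.0 cropa 192.0 203.0
stop_near 214.5 222.0 c3 194.0 565.0 cropa 199.0 470.0
hood 263.4 189.2 c3 576.0 309.0 cropa 478.0 283.0
nosetop_near 213.2 187.0 c3 184.0 292.0 cropa 192.0 270.0
nosetop_far 212.8 174.9 c3 182.0 198.0 cropa 190.0 202.0
[0.5924876  0.28965085 0.044     ]
[0.58683504 0.28543467 0.044     ]
[0.58249965 0.28248679 0.044     ]
185 [119 122 127 147 159 143 118 113 113 116 120 123 125 129 132 132 130 128
 125 122 115 108 106 107 107 107 108 107 107 107 108 106 107 106 107 106
 106]
200 [115 123 126 142 160 154 128 113 113 116 121 122 123 124 129 130 132 130
 127 123 117 110 108 107 107 107 108 107 106 106 107 106 106 107 107 106
 107]
205 [111 122 124 135 158 160 136 116 114 116 119 122 123 123 128 130 131 130
 125 121 118 111 107 106 108 107 108 107 108 107 108 108 108 107 108 107
 107]
180 [129 130 136 160 170 150 125 120 120 125 129 129 130 135 139 140 140 138
 140 139 140 139 140 137 133 131 134 139 141 141 140 140 139 140 137 133
 130]
184 [126 130 134 154 165 149 124 118 120 124 128 129 131 134 138 139 136 122
 112 115 125 128 127 123 113 103  93  88  91  95 103 110 112 112 106  98
  93]
186 [125 130 134 155 171 157 127 118 120 123 127 130 132 138 142 139 137 127
 105  92  90  91  90  90  88  87  87  87  88  88  86  88  87  88  87  89
  89]
205 [117 129 131 142 165 168 143 122 120 121 126 130 130 130 134 136 138 137
 133 128 123 117 114 114 114 114 114 114 114 113 114 113 113 114 114 114
 114]
```

The nose edge lies at px 212.5, and the stop face is expected at 213.2, so it is touching. One more push to confirm.

Request:
{"fn": "play_rows", "kwargs": {
  "series": [0,0,0,0.0014,0,0.0015,0,0,0,0,0,0,0,0]
}}

```text
time_s: 16.4
ee_pos: [0.6086, 0.1665, 0.0614]
orientation: [-179.7, -47.0, 91.3]
contact_force: [-21.6, -44.2, 16.6]
grip_width: 0.0129
finger_force: 65.0
```

Request:
{"fn": "play_rows", "kwargs": {
  "series": [0,0,0,0,0,0,0.04,0,0,0,0,0,0,0.04,0,0,0,0,-0.0005,-0.015,0.04,0,0,0,0,0,-0.04,0.04,0,0,0,0,0,-0.05,0.04,0,0,0,0,0,-0.05,0.04,0,0,0,0,0,0,0.04]
}}

```text
time_s: 17.27
ee_pos: [0.6134, 0.0543, 0.1705]
orientation: [179.5, -47.1, 91.6]
contact_force: [-0.2, 0.2, -0.8]
grip_width: 0.0402
finger_force: 0.0
```

Run:
```python
from h import *
from cell import *
s=snapshot("top");pickle.dump(s,open("t2.pkl","wb"))
a=cv2.resize(s["color"][145:205,190:300,::-1],(792,432),interpolation=cv2.INTER_CUBIC)
cv2.imwrite("pics/c4.png",a)
g=s["color"].astype(int).sum(2)//3
for c in(218,222,240,246,250,252):print(c,g[168:196,c])
print(g[186,206:220]); print(g[182,244:275])
```

```text
218 [124 124 125 122 125 139 136 125 134 140 140 140 139 138 136 135 129 106
  91  90 103 113 116 114 114 121 137 139]
222 [125 124 124 124 128 138 136 134 137 141 141 141 140 133 116  97  92  91
  90  93 108 115 114 114 116 127 139 141]
240 [123 122 123 129 137 134 132 140 141 142 141 140 138 136 133 121  97  86
  92 108 114 115 113 115 127 139 138 124]
246 [125 124 126 137 138 115  91  89  91  90  91  91  91  92  91  91  90  90
  97 110 116 114 112 120 140 142 131 117]
250 [123 123 127 139 138 107  92  90  90  92  90  90  89  92  91  92  91  90
 101 114 114 113 112 117 138 139 127 115]
252 [123 121 125 139 137 103  88  91  90  91  91  88  90  91  90  92  89  91
 100 114 115 114 112 121 137 140 126 115]
[130 133 139 144 143 138 127 107  93  92  93  92  91  91]
[92 91 91 90 92 92 91 91 90 91 91 92 91 91 91 92 91 87 75 59 59 62 61 63
 69 77 77 78 77 77 77]
```

View pics/c4.png

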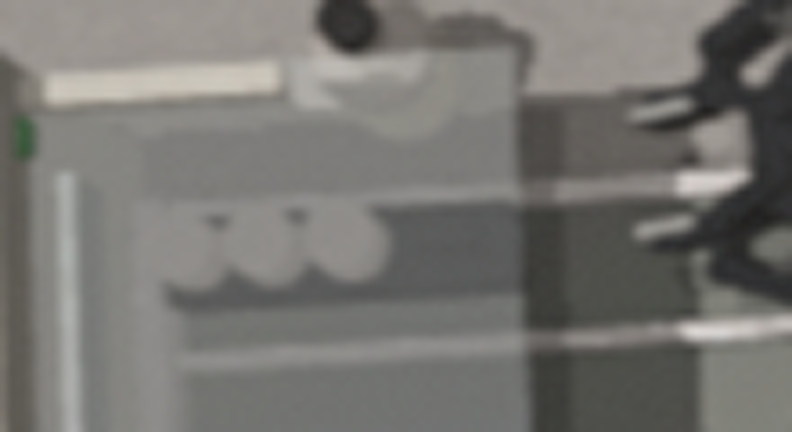

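Run:
```python
from h import *
s=pickle.load(open("t2.pkl","rb"))
from scipy.ndimage import map_coordinates as mc
o=np.array([.5526,.136]);a=np.radians(1.43)
def D(x,y,z):return [o[0]+x*np.cos(a)-y*np.sin(a),o[1]+x*np.sin(a)+y*np.cos(a),z]
g=s["color"].astype(float).mean(2)
# profile along deck x at z .044 for several deck y; edges of dark->bright
xs=np.arange(-.01,.095,.0005)
for y in(.14,.13,.12,.10,.08,.06,.04,.03,.02,.01,0):
    uv=np.array([project(s,D(x,y,.044))[0] for x in xs]);p=mc(g,[uv[:,1],uv[:,0]],order=1)
    d=np.diff(p);m=(xs[:-1]>.022)&(xs[:-1]<.05);i=np.argmax(np.where(m,-d,-9));
    w=np.where(m&(d<-.0),-d,0);m2=abs(xs[:-1]-xs[i])<.004;e=(w*m2*xs[:-1]).sum()/(w*m2).sum()
    uvf=np.array([project(s,D(x,y,.026))[0] for x in xs]);pf=mc(g,[uvf[:,1],uvf[:,0]],order=1);mf=(xs>.0)&(xs<.022);wf=np.where(mf,np.clip(pf-np.percentile(pf[mf],50),0,None),0)
    print(y,"rack near edge",e.round(4),"fence ctr",((wf*xs).sum()/wf.sum()).round(4))
```

```text
0.14 rack near edge 0.0308 fence ctr 0.0109
0.13 rack near edge 0.0303 fence ctr 0.0107
0.12 rack near edge 0.0316 fence ctr 0.0107
0.1 rack near edge 0.0311 fence ctr 0.0118
0.08 rack near edge 0.0307 fence ctr 0.011
0.06 rack near edge 0.0307 fence ctr 0.0111
0.04 rack near edge 0.0297 fence ctr 0.0117
0.03 rack near edge 0.0298 fence ctr 0.0115
0.02 rack near edge 0.0303 fence ctr 0.0111
0.01 rack near edge 0.0307 fence ctr 0.0111
0 rack near edge 0.0317 fence ctr 0.0115
```

The cup rack is flush: its near edge runs parallel to the fence and its nose is at the stop. Now the tube rack.

Run:
```python
from h import *
plan((.4544,-.3258,.18),(180,0,94.19),10,.05)
```

```text
[0.13, -4.71, -0.26, -0.0248, -0.0167, -0.0285, 0.05, 0.13, -4.71, -0.26, -0.027, -0.0169, -0.0263, 0.05, 0.13, -4.71, -0.26, -0.029, -0.0171, -0.024, 0.05, 0.13, -4.71, -0.26, -0.0308, -0.0173, -0.0215, 0.05, 0.13, -4.71, -0.26, -0.0324, -0.0175, -0.0188, 0.05, 0.13, -4.71, -0.26, -0.0337, -0.0176, -0.0161, 0.05, 0.13, -4.71, -0.26, -0.0349, -0.0178, -0.0132, 0.05, 0.13, -4.71, -0.26, -0.0357, -0.018, -0.0103, 0.05, 0.13, -4.71, -0.26, -0.0364, -0.0182, -0.0073, 0.05, 0.13, -4.71, -0.26, -0.0368, -0.0184, -0.0042, 0.05]
```

Request:
{"fn": "play_rows", "kwargs": {
  "series": [0.1,-4.7,-0.25,-0.025,-0.0167,-0.0285,0.05,0.1,-4.7,-0.25,-0.027,-0.017,-0.026,0.05,0.1,-4.7,-0.25,-0.029,-0.017,-0.024,0.05,0.1,-4.7,-0.25,-0.031,-0.0173,-0.0215,0.05,0.1,-4.7,-0.25,-0.0324,-0.0175,-0.019,0.05,0.1,-4.7,-0.25,-0.034,-0.0176,-0.016,0.05,0.1,-4.7,-0.25,-0.035,-0.018,-0.013,0.05,0.1,-4.7,-0.25,-0.036,-0.018,-0.01,0.05,0.1,-4.7,-0.25,-0.0364,-0.018,-0.007,0.05,0.1,-4.7,-0.25,-0.037,-0.0184,-0.004,0.05,0,0,0,0,0,0,0.05,0,0,0,0,0,0,0.05]
}}

```text
time_s: 18.82
ee_pos: [0.4542, -0.3242, 0.176]
orientation: [179.9, -0.3, 94.1]
contact_force: [0.7, 0.1, 0.5]
grip_width: 0.0495
finger_force: 0.0
```

Run:
```python
from h import *
plan((.4544,-.3258,.043),(180,0,94.19),6,.05)
```

```text
[0.01, -0.05, -0.01, -0.0004, 0, 0.0222, 0.05, 0.01, -0.05, -0.01, -0.0004, 0, 0.0222, 0.05, 0.01, -0.05, -0.01, -0.0003, 0, 0.0222, 0.05, 0.01, -0.05, -0.01, -0.0003, 0, 0.0222, 0.05, 0.01, -0.05, -0.01, -0.0003, 0, 0.0222, 0.05, 0.01, -0.05, -0.01, -0.0003, 0, 0.0222, 0.05]
```

Request:
{"fn": "play_rows", "kwargs": {
  "series": [0,-0.1,0,-0.0004,0,0.025,0.05,0,-0.1,0,-0.0004,0,0.025,0.05,0,-0.1,0,-0.0004,0,0.025,0.05,0,0,0,-0.0004,0,0.025,0.05,0,0,0,0,0,0.02,0.05,0,0,0,0,0,0.0125,0.05,0,0,0,0,0,0,0.05,0,0,0,0,0,0,0,0,0,0,0,0,0,0,0,0,0,0,0,0,0,0,0,0,0,0,0,0]
}}

```text
time_s: 20.2
ee_pos: [0.4548, -0.3273, 0.045]
orientation: [179.8, 0.2, 94.1]
contact_force: [0.2, 1.3, 6.1]
grip_width: 0.0132
finger_force: 59.5
```

Request:
{"fn": "play_rows", "kwargs": {
  "series": [0,0,0,0,0,-0.01,0,0,0,0,0,0,-0.025,0,0,0,0,0,0,-0.03,0,0,0,0,0,0,-0.015,0,0,0,0,0,0,0,0]
}}

```text
time_s: 20.82
ee_pos: [0.4543, -0.327, 0.1248]
orientation: [179.8, 0.2, 94.1]
contact_force: [-0.4, -0.6, -2.9]
grip_width: 0.0131
finger_force: 58.8
```

Run:
```python
from h import *
plan((.539,.0384,.123),(180,0,91.43),12,0)
```

```text
[0.01, 0.01, 0.22, 0.0299, 0.0092, 0.0001, 0, 0.01, 0.01, 0.22, 0.0299, 0.0091, 0.0001, 0, 0.01, 0.01, 0.22, 0.0299, 0.009, 0.0001, 0, 0.01, 0.01, 0.22, 0.03, 0.0088, 0.0001, 0, 0.01, 0.01, 0.22, 0.03, 0.0087, 0.0001, 0, 0.01, 0.01, 0.22, 0.03, 0.0086, 0.0001, 0, 0.01, 0.01, 0.22, 0.0301, 0.0085, 0.0001, 0, 0.01, 0.01, 0.22, 0.0301, 0.0084, 0.0001, 0, 0.01, 0.01, 0.22, 0.0301, 0.0083, 0.0001, 0, 0.01, 0.01, 0.22, 0.0302, 0.0082, 0.0001, 0, 0.01, 0.01, 0.22, 0.0302, 0.008, 0.0001, 0, 0.01, 0.01, 0.22, 0.0302, 0.0079, 0.0001, 0]
```

Request:
{"fn": "play_rows", "kwargs": {
  "series": [0,0,0.22,0.015,0.005,0,0,0,0,0.22,0.03,0.0095,0,0,0,0,0.22,0.03,0.0095,0,0,0,0,0.22,0.03,0.0095,0,0,0,0,0.22,0.03,0.0095,0,0,0,0,0.22,0.03,0.0095,0,0,0,0,0.22,0.03,0.0095,0,0,0,0,0.22,0.03,0.0095,0,0,0,0,0.22,0.03,0.0095,0,0,0,0,0.22,0.015,0.006,0.01,0,0,0,0.22,0.01,0.006,0.02,0,0,0,0.22,0.01,0.006,0.01,0,0,0,0,0,0,0,0]
}}

```text
time_s: 22.45
ee_pos: [0.5377, -0.0318, 0.0826]
orientation: [-180.0, 0.1, 91.4]
contact_force: [-0.0, 0.2, -2.6]
grip_width: 0.013
finger_force: 58.8
```

Run:
```python
from h import *
plan((.539,.0384,.083),(180,0,91.43),4,0)
```

```text
[0, 0.03, 0, 0.0175, 0.0008, -0.0001, 0, 0, 0.03, 0, 0.0175, 0.0008, -0.0001, 0, 0, 0.03, 0, 0.0175, 0.0008, -0.0001, 0, 0, 0.03, 0, 0.0175, 0.0008, -0.0001, 0]
```

Request:
{"fn": "play_rows", "kwargs": {
  "series": [0,0,0,0.015,0.0008,0,0,0,0,0,0.02,0.0008,0,0,0,0,0,0.02,0.0008,0,0,0,0,0,0.015,0.0008,0,0,0,0,0,0,0,0.01,0,0,0,0,0,0,0.012,0,0,0,0,0,0,0.005,0,0,0,0,0,0,0,0]
}}

```text
time_s: 23.45
ee_pos: [0.5394, 0.0373, 0.056]
orientation: [179.9, 0.1, 91.4]
contact_force: [0.2, -0.4, -3.0]
grip_width: 0.0131
finger_force: 58.7
```

Request:
{"fn": "play_rows", "kwargs": {
  "series": [0,0,0,0,-0.0003,0.0015,0,0,0,0,0,0,0.001,0,0,0,0,0,0,0.0005,0,0,0,0,0,0,0,0]
}}

```text
time_s: 23.95
ee_pos: [0.5393, 0.0377, 0.0536]
orientation: [179.9, 0.1, 91.4]
contact_force: [-0.7, 0.2, -2.5]
grip_width: 0.0134
finger_force: 58.7
```

Request:
{"fn": "play_rows", "kwargs": {
  "series": [0,0,0,0,0,0.001,0,0,0,0,0,0,0.0003,0,0,0,0,0,0,0,0]
}}

```text
time_s: 24.32
ee_pos: [0.5395, 0.0377, 0.053]
orientation: [179.8, 0.1, 91.4]
contact_force: [-3.9, 0.0, 6.6]
grip_width: 0.0131
finger_force: 60.3
```

Request:
{"fn": "play_rows", "kwargs": {
  "series": [0,0,0,0,0,0,0.05,0,0,0,0,0,0,0.05,0,0,0,0,0,-0.02,0.05,0,0,0,0,0,-0.05,0.05,0,0,0,0,0,-0.005,0.05,0,9.4,0,0.0015,0,-0.0015,0.05,0,9.4,0,0.0015,0,-0.001,0.05,0,9.4,0,0.002,0,-0.001,0.05,0,9.4,0,0.002,0,-0.001,0.05,0,9.4,0,0.002,0,0,0.05,0,0,0,0,0,0,0.05,0,0,0,0,0,0,0.05]
}}

```text
time_s: 25.82
ee_pos: [0.539, 0.0452, 0.1344]
orientation: [179.9, -46.7, 91.5]
contact_force: [0.6, 0.0, 0.5]
grip_width: 0.05
finger_force: 0.0
```

Run:
```python
from h import *
plan((.5391,.0467,.0615),lean(91.43,47),6,.05)
from cell import *
s=snapshot("top")
cv2.imwrite("pics/c5.png",cv2.resize(s["color"][145:235,190:330,::-1],None,fx=5,fy=5,interpolation=cv2.INTER_CUBIC))
```

```text
[0.01, 0.05, 0.01, -0.0087, 0, 0.0085, 0.05, 0.01, 0.05, 0.01, -0.0087, 0, 0.0085, 0.05, 0.01, 0.05, 0.01, -0.0087, 0, 0.0085, 0.05, 0.01, 0.05, 0.01, -0.0087, 0, 0.0085, 0.05, 0.01, 0.05, 0.01, -0.0087, 0, 0.0085, 0.05, 0.01, 0.05, 0.01, -0.0087, 0, 0.0085, 0.05]
```

View pics/c5.png

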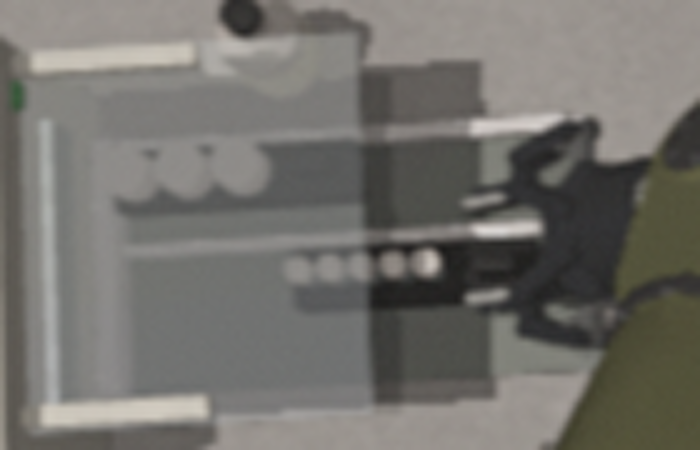

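The tube rack stands in the near lane beside its fence, caps at (295-430,265), and the cup rack is still home. The gripper straddles the fin at about (490,255).

Request:
{"fn": "play_rows", "kwargs": {
  "series": [0,0.1,0,-0.0087,0,0.0085,0.05,0,0.1,0,-0.0087,0,0.0085,0.05,0,0.1,0,-0.0087,0,0.0085,0.05,0,0,0,-0.0087,0,0.0085,0.05,0,0,0,-0.0087,0,0.0085,0.05,0,0,0,-0.0085,0,0.0085,0.05,0,0,0,0,0,0,0.05,0,0,0,0,0,0,0,0,0,0,0,0,0,0,0,0,0,0,0,0,0,0,0,0,0,0,0,0]
}}

```text
time_s: 27.25
ee_pos: [0.5394, 0.0468, 0.0624]
orientation: [179.7, -47.2, 91.6]
contact_force: [-0.1, -2.1, 5.5]
grip_width: 0.0131
finger_force: 59.4
```

Request:
{"fn": "play_rows", "kwargs": {
  "series": [0,0,0,0.0035,0,0.0035,0,0,0,0,0.0068,0,0.0073,0,0,0,0,0.0068,0,0.0073,0,0,0,0,0.0068,0,0.0073,0,0,0,0,0.0068,0,0.0073,0,0,0,0,0.0068,0,0.0073,0,0,0,0,0.0068,0,0.0073,0,0,0,0,0.0068,0,0.0073,0,0,0,0,0.0068,0,0.0073,0,0,0,0,0.0068,0,0.0073,0,0,0,0,0,0,0,0]
}}

```text
time_s: 28.62
ee_pos: [0.5365, 0.1428, 0.0624]
orientation: [179.8, -47.2, 91.6]
contact_force: [1.2, 4.9, 5.8]
grip_width: 0.0127
finger_force: 58.5
```

Request:
{"fn": "play_rows", "kwargs": {
  "series": [0,0,0,0,0.001,0,0,0,0,0,0,0.001,0,0,0,0,0,0,0,0,0]
}}

```text
time_s: 29.0
ee_pos: [0.5379, 0.1423, 0.0624]
orientation: [180.0, -47.3, 91.5]
contact_force: [-4.6, 4.1, 8.3]
grip_width: 0.0132
finger_force: 59.1
```

Request:
{"fn": "play_rows", "kwargs": {
  "series": [0,0,0,0,0.001,0,0,0,0,0,0,0.001,0,0,0,0,0,0,0,0,0]
}}

```text
time_s: 29.38
ee_pos: [0.5401, 0.1421, 0.0624]
orientation: [179.9, -47.2, 91.5]
contact_force: [-3.8, 1.5, 7.2]
grip_width: 0.013
finger_force: 59.3
```

Request:
{"fn": "play_rows", "kwargs": {
  "series": [0,0,0,0,0.001,0,0,0,0,0,0,0,0,0]
}}

```text
time_s: 29.62
ee_pos: [0.5409, 0.142, 0.0624]
orientation: [180.0, -47.2, 91.5]
contact_force: [-5.7, -0.4, 9.6]
grip_width: 0.013
finger_force: 59.8
```

Request:
{"fn": "play_rows", "kwargs": {
  "series": [0,0,0,0,0.001,0,0,0,0,0,0,0,0,0]
}}

```text
time_s: 29.88
ee_pos: [0.5412, 0.1421, 0.0625]
orientation: [-179.9, -47.3, 91.5]
contact_force: [-12.8, -3.7, 13.4]
grip_width: 0.013
finger_force: 60.7
```

Fence contact. Pushing home now with a slight lift.

Request:
{"fn": "play_rows", "kwargs": {
  "series": [0,0,0,0.0037,0,0.0033,0,0,0,0,0.0037,0,0.0033,0,0,0,0,0.002,0,0.0022,0,0,0,0,0,0,0,0]
}}

```text
time_s: 30.38
ee_pos: [0.5409, 0.1541, 0.0625]
orientation: [-179.9, -47.2, 91.4]
contact_force: [-12.3, -10.7, 6.8]
grip_width: 0.0131
finger_force: 60.7
```

Request:
{"fn": "play_rows", "kwargs": {
  "series": [0,0,0,0.0014,0,0.0015,0,0,0,0,0.0014,0,0.0015,0,0,0,0,0,0,0,0]
}}

```text
time_s: 30.75
ee_pos: [0.5408, 0.1579, 0.0625]
orientation: [-179.9, -47.2, 91.4]
contact_force: [-12.0, -13.2, 7.7]
grip_width: 0.0128
finger_force: 61.2
```

Request:
{"fn": "play_rows", "kwargs": {
  "series": [0,0,0,0.0014,0,0.0015,0,0,0,0,0,0,0,0]
}}

```text
time_s: 31.0
ee_pos: [0.5407, 0.1599, 0.0625]
orientation: [-179.9, -47.1, 91.4]
contact_force: [-12.7, -13.8, 8.3]
grip_width: 0.0134
finger_force: 61.3
```

Request:
{"fn": "play_rows", "kwargs": {
  "series": [0,0,0,0.0014,0,0.0015,0,0,0,0,0,0,0,0]
}}

```text
time_s: 31.25
ee_pos: [0.5407, 0.162, 0.0625]
orientation: [-179.9, -47.1, 91.4]
contact_force: [-12.1, -14.6, 8.9]
grip_width: 0.013
finger_force: 61.3
```

Request:
{"fn": "play_rows", "kwargs": {
  "series": [0,0,0,0.0014,0,0.0015,0,0,0,0,0,0,0,0]
}}

```text
time_s: 31.5
ee_pos: [0.5407, 0.1625, 0.0625]
orientation: [-179.9, -47.1, 91.4]
contact_force: [-17.1, -31.4, 13.3]
grip_width: 0.0128
finger_force: 63.4
```

Stop contact. I'll add one small push, release and retreat.

Request:
{"fn": "play_rows", "kwargs": {
  "series": [0,0,0,0.0007,0,0.0008,0,0,0,0,0,0,0,0,0,0,0,0,0,0,0.04,0,0,0,0,0,0,0.04,0,0,0,0,-0.0005,-0.015,0.04,0,0,0,0,0,-0.04,0.04,0,0,0,0,0,-0.06,0.04,0,0,0,0,0,-0.06,0.04,0,0,0,0,0,-0.06,0.04,0,0,0,0,0,-0.06,0.04,0,0,0,0,0,0,0.04]
}}

```text
time_s: 32.88
ee_pos: [0.547, -0.0535, 0.2669]
orientation: [179.4, -47.0, 91.6]
contact_force: [0.1, 1.3, 0.8]
grip_width: 0.0401
finger_force: 0.0
```

Run:
```python
from h import *
from cell import *
from scipy.ndimage import map_coordinates as mc
s=snapshot("top");s2=snapshot("scene")
a=cv2.resize(s["color"][145:255,190:350,::-1],(780,536),interpolation=cv2.INTER_CUBIC)
cv2.imwrite("pics/c6.png",a)
cv2.imwrite("pics/c7.png",cv2.resize(s2["color"][110:240,270:450,::-1],(780,563),interpolation=cv2.INTER_CUBIC))
g=s["color"].astype(float).mean(2);o=np.array([.5526,.136]);t=np.radians(1.43)
def D(x,y,z):return [o[0]+x*np.cos(t)-y*np.sin(t),o[1]+x*np.sin(t)+y*np.cos(t),z]
def edge(pts,q):
    uv=np.array([project(s,p)[0] for p in pts]);p=mc(g,[uv[:,1],uv[:,0]],order=1);w=abs(np.diff(p));i=w.argmax();k=abs(q[:-1]-q[i])<.004;return ((w*k*q[:-1]).sum()/(w*k).sum()).round(4)
for c,n in((.055,"cup"),(-.013,"tube")):
    q=np.arange(c-.035,c-.015,.0005)
    print(n,"near edge",[edge([D(x,y,.044) for x in q],q) for y in(.14,.12,.1,.08,.06,.04,.02,0)])
    q=np.arange(.13,.17,.0005);print(" nose",[edge([D(c+d,y,.044) for y in q],q) for d in(-.016,-.013)])
    q=np.arange(-.03,.01,.0005);print(" tail",[edge([D(c+d,y,.044) for y in q],q) for d in(-.01,0,.01)])
P=cloud(s)
for n,(u0,u1,v0,v1) in dict(spare=(322,352,198,228),pot=(212,250,232,265)).items():
    q=P[v0:v1,u0:u1].reshape(-1,3);q=q[(q[:,2]>.015)&(q[:,2]<.3)];print(n,q.min(0).round(3),q.max(0).round(3))
```

```text
cup near edge [np.float64(0.0382), np.float64(0.0315), np.float64(0.0381), np.float64(0.0304), np.float64(0.0317), np.float64(0.0309), np.float64(0.0307), np.float64(0.0307)]
 nose [np.float64(0.1528), np.float64(0.1531)]
 tail [np.float64(-0.0128), np.float64(-0.0099), np.float64(-0.0117)]
tube near edge [np.float64(-0.0355), np.float64(-0.036), np.float64(-0.0363), np.float64(-0.0357), np.float64(-0.0346), np.float64(-0.0363), np.float64(-0.0356), np.float64(-0.0359)]
 nose [np.float64(0.1501), np.float64(0.1503)]
 tail [np.float64(-0.0124), np.float64(-0.0122), np.float64(-0.0102)]
spare [ 0.46  -0.136  0.016] [ 0.512 -0.081  0.298]
pot [0.351 0.194 0.015] [0.409 0.253 0.145]
```

View pics/c6.png

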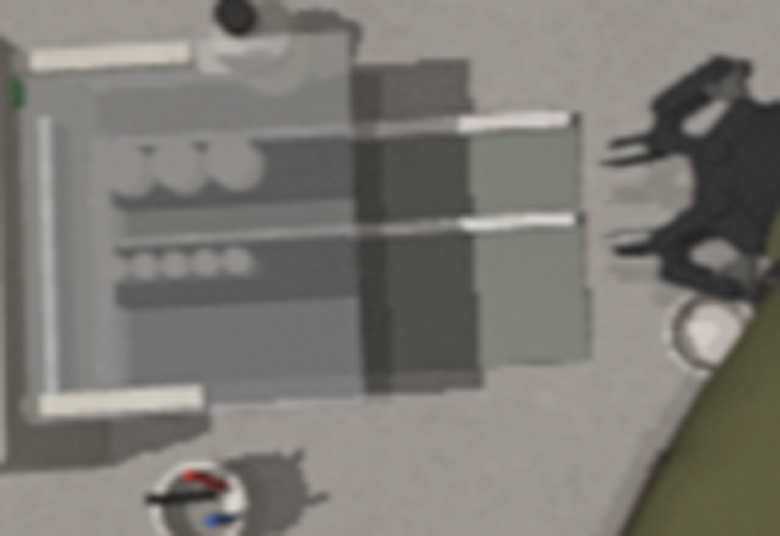

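Both racks are home. The tube rack's near edge and nose match the expected home position, both racks stopped hard against fence and stop, and the bystanders have not moved.

```bash
python3 -c "
from cell import *
print(close_job())"
```

```text
the job is handed in; nothing more can be done
None
```

I loaded both racks fully home, the cup rack in the far lane and the tube rack in the near lane, released them upright and handed the job in at about 33 s; no verdict came back.

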